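# Check a leaning board with a moisture meter

### The job

Lean the freshly washed narrow wooden board centrally on the drying rest, marked face up, its plain end on the base close behind the front lip and its holed end up over the steel rail, and let go of it. Then take the white moisture meter out of its dock and hold its black foot squarely and lightly on the ringed dot of the leaning board, the spring foot pushed in about half-way. Finish while still holding the meter there, and leave the bowl, cup and tea light alone.

Things in the scene. Friction and masses are not known exactly. Their poses are not given: they have to be found in the camera images.
- board: Loose light wooden board, 190 x 58 x 16 mm (length x width x thickness), 0.11 to 0.18 kg, lying flat on the worktop with its marked face up. Origin: centre of its underside. x runs along its length towards the end with the 16 x 16 mm hanging hole, y across its width, z up out of the marked face.
- board_centre (a point): Centre of the board (half-way through its thickness, 8 mm above its underside), axes as the board. To grasp: across the 58 mm width here; centre of mass within 2 mm.
- board_mark (a point): The mark on the board: a dark ring of 28 mm outer diameter with a dark dot of 8 mm in it. This point is the dot's centre on the top face, 30 mm from the board's centre towards the holed end; axes as the board (z out of the face).
- rest: Drying rest, fixed (place and yaw vary): white wooden base 176 x 100 x 8 mm with a white front lip and a steel rail behind. Origin: centre of the base's underside; x from lip to rail (away from the robot), y along the rail, z up. Lip: inner face at x = -77 mm, top at z = 16 mm. Rail: 10 mm thick, 86 mm long, centre line at x = 70, z = 54 mm, on two posts at y = -24 and 24 mm
- rest_seat (a point): Where the centre (half thickness) of the well-leaned board comes, axes as the rest; at x = 16, z = 48 mm in the rest's frame. The board then slopes 20 degrees (0.35 rad) to the level, rising along the rest's x, its lower underside edge on the base 7 mm behind the lip's inner face and its underside on the rail; its mark is at x = 42, z = 66 mm of the rest's frame
- dock: Grey dock of the meter, fixed to the worktop (place and yaw vary): block 64 x 56 x 52 mm high on a black foot plate 76 x 68 mm, with a square through hole of 25 mm in the middle. Origin: centre of its underside, z up.
- meter_centre (a point): Centre of the meter's handle: white block 36 x 28 x 75 mm (x, y, z), graspable across the 28 mm (y); dark display on its -x face, orange cap 4 mm high on top; z from foot to cap. It stands upright in the dock, this point 89.5 mm above the worktop, handle on the dock's top, and lifts straight out by 60 mm. The face of the foot, when out, is 82.5 mm below along z. 0.11 kg
- meter_tip (a point): Centre of the flat face of the meter's spring foot (black rubber disc of 22 mm diameter at the lower end), on the meter's axis; axes as the meter.
- meter_foot (a joint): How far the spring foot is pushed into the meter, in m: 0 = fully out, 0.008 = fully in. The spring gives 1 N at 0 and 0.5 N more per mm: 3 N half-way (4 mm), 5 N fully in.
- gold_bowl: Bystander: little yellow bowl, 52 mm wide, 18 mm high. Origin: centre of its underside.
- espresso_cup1: Bystander: off-white espresso cup with handle, 64 x 91 x 50 mm. Origin: centre of its underside.
- tea_light: Bystander: tea light in a metal shell, 38 mm wide, 15 mm high. Origin: centre of its underside.

How it is judged:
On the way:
1. the board leans on base and rail of the rest, holed end up, and is let go (angle between board's own z axis and vertical between 0.3 and 0.43 rad and angle between the y axis of board and the y axis of rest, either way round below 0.15 rad and x of board_mark in the frame of rest between 0.027 and 0.058 m and y of board_mark in the frame of rest between -0.018 and 0.018 m and z of board_mark in the frame of rest between 0.056 and 0.076 m and contact force between each of the arm, the fingers and board below 0.1 N and contact force between board and rest above 0.2 N and distance between meter_tip and board_mark above 0.02 m), for 0.3 s.
At the end, for the whole second after the job is handed in: Board leans on the rest at 17.2 to 24.6 degrees, let go, holed end up, its mark within 18 mm of the centre line and 16 mm along. The gripped meter, off its dock, has its foot within 8 mm of the dot, within 0.17 rad of square, pushed in 1 to 7.2 mm, pressing with 0.7 to 8 N (angle between board's own z axis and vertical between 0.3 and 0.43 rad and angle between the y axis of board and the y axis of rest, either way round below 0.15 rad and x of board_mark in the frame of rest between 0.027 and 0.058 m and y of board_mark in the frame of rest between -0.018 and 0.018 m and z of board_mark in the frame of rest between 0.056 and 0.076 m and contact force between each of the arm, the fingers and board below 0.1 N and contact force between board and rest above 0.2 N and linear speed of board below 0.02 m/s and distance between meter_tip and board_mark below 0.008 m and angle between the z axis of meter_centre and the z axis of board, either way round below 0.17 rad and value of joint meter_foot between 0.001 and 0.0072 m and contact force between meter and board between 0.7 and 8 N and contact force between the fingers and meter above 1 N and contact force between meter and dock below 0.05 N and contact force between meter and rest below 0.05 N); the arm keeps its last pose, push and grip.
It fails at once if the meter is pushed hard on the board (over 15 N) (contact force between meter and board above 15 N).
It fails at once if the bowl is shifted by more than 30 mm (distance of gold_bowl from where it was at the start of the episode above 0.03 m).
It fails at once if the cup is shifted by more than 30 mm (distance of espresso_cup1 from where it was at the start of the episode above 0.03 m).
It fails at once if the tea light is shifted by more than 30 mm (distance of tea_light from where it was at the start of the episode above 0.03 m).
It also fails if it takes over 54 s, if anything falls off the work surface, if the arm or the gripper's body presses on something with over 40 N, if the wrist force passes 120 N, or if a joint passes its speed limit or range.

### The arm

A 7-joint arm with a two-finger parallel gripper is mounted at the origin on a cart in front of the work surface, level with it; the furniture and walls round the work are solid. World frame = base frame: x ahead of the robot, y to its left, z up, the work surface at z = 0. Lengths are in m, angles in rad, forces in N, time in s.
With the tool pointing down it reaches from about 0.4 to 0.85 m from the base axis. Payload 4.5 kg.
Tool frame: the origin (TCP) lies midway between the tips of the shut fingers; the grasp point (between the pads) lies 19 mm behind it; z points along the fingers, y is the line along which they close (so a half turn about z gives the same grasp; the last joint's range is limited). The gripper opens to 88 mm and grips with 3 to 60 N. Pads are 18 mm wide; open, the fingers measure 123 mm over their backs; the gripper's body (75 mm by 187 mm) begins 45 mm behind the grasp point.
Start: joints at [1.271, 0.689, -0.195, 1.565, 0.157, 0.902, -0.215], TCP at [0.205, -0.591, 0.239] pointing down, gripper open.
Joint ranges: [-3.01, 3.01], [-0.46, 2.08], [-1.47, 1.51], [0.13, 2.56], [-1, 4.14], [0.04, 2.09], [-2.66, 2.66]. Speed limits (rad/s): [2.57, 2.57, 3.14, 3.14, 3.14, 3.14, 3.14].

### API

Orientations are given as a unit quaternion [x, y, z, w].
In Python, from plant import r gives the robot as it stands. The module is installed in compiled form; this text tells all that it offers.
- The arm moves only by the tool step_arm, never from a script. Its argument "series" is a list of rows, each a list of 7 numbers: the shift along the world's x, y, z in mm, then the turn, a rotation vector about the world's x, y, z in rad, then the closure, from 0 (fully open) to 1 (shut). A call has 1 to 20 rows; each row shifts and turns the commanded pose from where the row before left it; what a row does not reach is not made up. A row lasts 1/10 s, in which the tool goes at most 50 mm and 8.59 degrees, less where a joint would pass 70% of its speed; a pose out of reach is approached as far as the arm can. A call is refused whole if a number of a shift passes 50 or a number of a turn 0.15, either way. A call with a gripper value outside its range is refused whole. The fingers move at their own pace and stop on an object; "force" is the grip in N (left out, the last holds). Time passes only in rows, so rows that do not move let the fingers close. It gives the time, the measured TCP pose, the force, the opening and the grip force at its end, in the units of the state.
- r.get_state(): the state, without advancing time (a new reading comes with each control period).
- r.snapshot(name): name is "scene" or "side" or "wrist"; returns (picture, depth): 480x640x3 uint8, blue, green, red; 480x640 float32, m along the optical axis (not along the pixel's ray), 0 where there is no reading.
- r.get_calibration(name): a dict with "intrinsics" (3x3 intrinsics, pixels), "pose" (4x4, takes a point from camera to world coordinates). Camera axes: x right, y up, looking along -z (the intrinsics and any distortion apply to the point x, -y, -z); pixel columns grow to the right and rows downward; lengths in m; the calibration is good to about 2 mm. A picture is of the moment at which its call begins: read the wrist's pose just before it. get_calibration takes no time and is no camera call; for the wrist camera it gives the pose at the moment of the call.
- r.finish_job(): hands the job in; it is judged then, once.
The state is a dict: "clock": time; "q": joint angles; "qd": joint speeds; "joint_torque": joint torques, N m; "tool_pos": TCP position; "eef_rot": TCP orientation; "contact_force": force on the tool from outside, world axes, zero at the start; "moment": the same for the moment, N m; "opening": opening from 0.0 (shut) to 1.0 (fully open); "finger_force": force on a finger pad.
Only numpy, scipy, OpenCV 4.12 (cv2) and the standard library are available. Lean on these libraries where they do the work, as an engineer would, in place of code of your own. Each camera call takes 0.05 s, during which the arm holds its last target. There are 200 camera calls.

## Working session

There is one attempt and no reset: what is moved stays moved. The work goes in short steps, Python scripts to look and compute and a tool call to move; the robot and the scene stay as the last step left them, time stands still between calls to the robot, and variables do not carry over. Pictures are saved under pics/ and viewed, at most 13 in all, crops included, and the job is handed in when it is done.

Besides the shell and the picture viewer there is one more tool, called after ">>>" by a JSON object that holds its "api" and its "payload". step_arm: Moves the arm, as the interface text tells. Its arguments: {"type":"object","properties":{"series":{"type":"array"},"force":{"type":"number"}},"required":["series"]}

```bash
mkdir -p pics
cat > h.py <<'E'
import numpy as np, cv2
from plant import r
def snap(n):
    c=r.get_calibration(n); im,d=r.snapshot(n); return im,d,np.array(c["intrinsics"]),np.array(c["pose"])
def pt(u,v,d,K,P):
    z=float(d) ; p=np.array([(u-K[0,2])/K[0,0]*z,-(v-K[1,2])/K[1,1]*z,-z,1]); return (P@p)[:3]
def ray(u,v,K,P,h):
    d=P[:3,:3]@np.array([(u-K[0,2])/K[0,0],-(v-K[1,2])/K[1,1],-1]); o=P[:3,3]
    return o+d*(h-o[2])/d[2]
def cloud(d,K,P):
    v,u=np.mgrid[:d.shape[0],:d.shape[1]]
    p=np.stack([(u-K[0,2])/K[0,0]*d,-(v-K[1,2])/K[1,1]*d,-d],-1)
    return p@P[:3,:3].T+P[:3,3]
E
python3 - <<'E'
from h import *
for n in ("scene","side"):
    im,d,K,P=snap(n); cv2.imwrite(f"pics/{n}0.png",im); np.savez(f"{n}0.npz",im=im,d=d,K=K,P=P); print(n,K.tolist(),P.round(3).tolist(),(d>0).mean())
print(r.get_calibration("wrist"), r.get_state())
E
```

```text
scene [[513.1694500955036, 0.0, 322.1104167272157], [0.0, 513.1694500955036, 232.70823773663471], [0.0, 0.0, 1.0]] [[-0.603, 0.532, -0.595, -0.031], [-0.798, -0.415, 0.438, 0.444], [-0.014, 0.738, 0.675, 0.729], [0.0, 0.0, 0.0, 1.0]] 0.977529296875
side [[514.599540587946, 0.0, 318.5399333700187], [0.0, 514.599540587946, 243.1289654395419], [0.0, 0.0, 1.0]] [[-0.91, 0.349, -0.224, 0.281], [-0.415, -0.774, 0.478, 0.569], [-0.007, 0.528, 0.849, 1.092], [0.0, 0.0, 0.0, 1.0]] 0.9915169270833334
{'intrinsics': array([[371.62191213,   0.        , 315.85553964],
       [  0.        , 371.62191213, 237.37771796],
       [  0.        ,   0.        ,   1.        ]]), 'pose': array([[ 3.26903095e-01,  9.08800244e-01,  2.59261417e-01,
         2.71187696e-01],
       [-9.45057435e-01,  3.14622624e-01,  8.87640079e-02,
        -5.68950496e-01],
       [-9.00755349e-04, -2.74034159e-01,  9.61719537e-01,
         3.83208642e-01],
       [ 0.00000000e+00,  0.00000000e+00,  0.00000000e+00,
         1.00000000e+00]])} {'clock': 0.1, 'q': array([ 1.27077666,  0.68990475, -0.1945479 ,  1.56621759,  0.15729055,
        0.90248317, -0.21507425]), 'qd': array([ 5.24666913e-04, -8.24737197e-05,  5.43405229e-04, -2.16352423e-03,
        4.77321185e-05,  2.68716983e-03, -1.14114164e-03]), 'joint_torque': array([-2.69597302e-03, -5.28505683e+01, -1.27112199e+00, -1.53838205e+01,
       -5.24649164e-02,  1.97133893e-03,  6.01982651e-05]), 'tool_pos': array([ 0.20457943, -0.58998331,  0.23799401]), 'eef_rot': array([ 9.86092991e-01,  1.66192525e-01, -1.78809114e-04, -7.90932452e-04]), 'contact_force': array([-1.0974954 , -0.10587949, -0.32366563]), 'moment': array([ 0.01282706, -0.03235713,  0.01923452]), 'finger_force': 0.0, 'opening': 0.9983552734609527}
```

View pics/scene0.png

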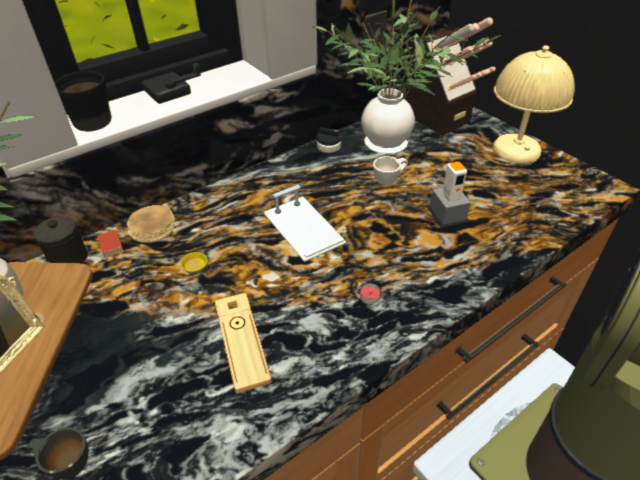

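View pics/side0.png

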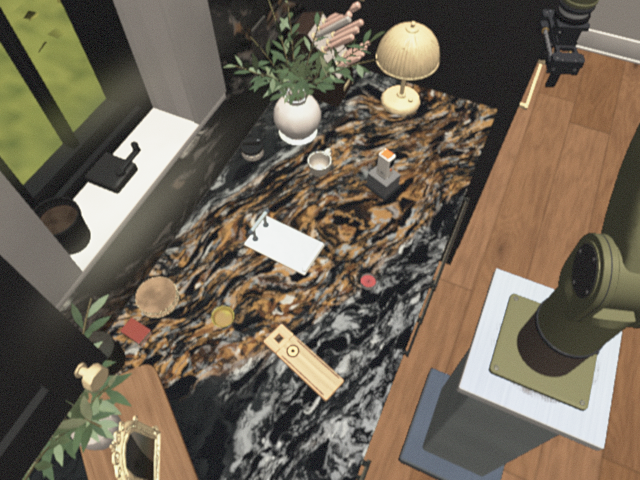

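The views show the board at scene (243,342), with its hole at (232,304) and dot at (237,323). The rest is at (303,228) with its rail at (287,195), and the meter and dock are at (455,180)/(450,208). The cup is at (388,170), the tea light at (370,293) and the bowl at (195,262). Next I'll measure them.

Run:
```python
from h import *
for n,bx,rx,mk in (("scene",(205,285,280,400),(255,200,350,262),(237,323)),("side",(255,315,355,405),(240,205,330,280),(293,351))):
    z=np.load(n+"0.npz"); im,d,K,P=z["im"],z["d"],z["K"],z["P"]; C=cloud(d,K,P)
    hsv=cv2.cvtColor(im,cv2.COLOR_BGR2HSV)
    def comp(m,b):
        w=np.zeros(m.shape,np.uint8); x0,y0,x1,y1=b; w[y0:y1,x0:x1]=m[y0:y1,x0:x1]
        c,_=cv2.findContours(w,cv2.RETR_EXTERNAL,cv2.CHAIN_APPROX_NONE); c=max(c,key=cv2.contourArea)
        o=np.zeros_like(w); cv2.drawContours(o,[c],-1,1,-1); return o,c
    def rect(name,m,b,h,tol=.004):
        o,c=comp(m.astype(np.uint8),b)
        zz=C[o>0][:,2]
        sel=(o>0)&(abs(C[...,2]-h)<tol)
        xy=np.array([ray(u,v,K,P,h)[:2] for v,u in zip(*np.nonzero(sel))])
        (cx,cy),s,a=cv2.minAreaRect((xy*1000).astype(np.float32))
        print(n,name,"medz",np.median(zz).round(4),"n",sel.sum(),"c",round(cx,1),round(cy,1),"size",np.round(s,1),"ang",round(a,1), "box", cv2.boxPoints(((cx,cy),s,a)).round(0).tolist())
    rect("board",(hsv[...,0]>8)&(hsv[...,0]<28)&(hsv[...,2]>130)&(hsv[...,1]>40),bx,.016)
    rect("rest",(hsv[...,1]<40)&(hsv[...,2]>170),rx,.008)
    print("mark",ray(*mk,K,P,.016).round(4), C[mk[1],mk[0]].round(4))
    # generic heights: rail, dock, meter by cloud
    X=C.reshape(-1,3); ok=d.reshape(-1)>0
    top=X[ok&(X[:,2]>.1)&(X[:,2]<.14)&(X[:,0]>.4)&(X[:,0]<1)&(abs(X[:,1])<.6)]
    print(len(top))
    for nm,b in (("meter",(438,155,475,200) if n=="scene" else (372,142,402,178)),("dock",(425,185,475,230) if n=="scene" else (360,155,405,203)),("rail",(270,180,305,212) if n=="scene" else (244,205,275,245))):
        x0,y0,x1,y1=b; Q=C[y0:y1,x0:x1].reshape(-1,3); I=im[y0:y1,x0:x1].reshape(-1,3)
        if nm=="meter": 
            H=hsv[y0:y1,x0:x1].reshape(-1,3); s=(H[:,0]<22)&(H[:,1]>150)&(H[:,2]>170)&(Q[:,2]>.1); q=Q[s]; print("orange",s.sum(),np.median(q,0).round(4),q.min(0).round(3),q.max(0).round(3))
            vu=np.argwhere(((H[:,0]<22)&(H[:,1]>150)&(H[:,2]>170)).reshape(y1-y0,x1-x0))
        if nm=="dock":
            s=abs(Q[:,2]-.052)<.003; q=Q[s]; print("docktop",s.sum(),q[:,2].mean().round(4),cv2.minAreaRect((q[:,:2]*1000).astype(np.float32)))
            s=(Q[:,2]>.01)&(Q[:,2]<.055); q=Q[s]; print("dock all",cv2.minAreaRect((q[:,:2]*1000).astype(np.float32)))
        if nm=="rail":
            s=(Q[:,2]>.045)&(Q[:,2]<.07); q=Q[s]; print("rail",s.sum(),np.percentile(q[:,2],95).round(4),cv2.minAreaRect((q[:,:2]*1000).astype(np.float32)))
```

```text
scene board medz 0.0158 n 3126 c 472.8 247.2 size [ 57.7 192.6] ang 71.3 box [[372.0, 251.0], [555.0, 189.0], [573.0, 244.0], [391.0, 305.0]]
scene rest medz 0.0086 n 2330 c 644.8 -4.9 size [100.8 178. ] ang 84.6 box [[552.0, -47.0], [729.0, -63.0], [738.0, 37.0], [561.0, 54.0]]
mark [0.5029 0.2376 0.016 ] [0.5017 0.2381 0.0177]
9392
orange 80 [ 0.4899 -0.2797  0.1293] [ 0.476 -0.293  0.127] [ 0.504 -0.265  0.132]
docktop 318 0.0519 ((489.3603210449219, -280.538330078125), (58.32240295410156, 65.89039611816406), 68.27670288085938)
dock all ((489.92803955078125, -280.4000549316406), (59.110877990722656, 68.95365905761719), 69.06108856201172)
rail 194 0.0604 ((712.2380981445312, -13.306663513183594), (84.29125213623047, 14.526838302612305), 86.27010345458984)
side board medz 0.0146 n 2083 c 473.9 249.6 size [ 58.  189.2] ang 71.3 box [[375.0, 252.0], [554.0, 192.0], [573.0, 247.0], [394.0, 307.0]]
side rest medz 0.0074 n 2002 c 644.8 -3.5 size [100.2 175.4] ang 85.0 box [[553.0, -46.0], [728.0, -61.0], [737.0, 39.0], [562.0, 54.0]]
mark [0.5016 0.2386 0.016 ] [0.5018 0.2382 0.0149]
4928
orange 43 [ 0.4892 -0.2813  0.128 ] [ 0.281 -0.292  0.125] [0.499 0.569 1.092]
docktop 206 0.0515 ((489.7313232421875, -276.75689697265625), (59.45178985595703, 66.73365783691406), 71.18909454345703)
dock all ((490.476318359375, -277.7032775878906), (61.29161071777344, 69.10340881347656), 68.52034759521484)
rail 144 0.0614 ((714.8194580078125, -9.828903198242188), (83.79999542236328, 13.14380168914795), 84.66341400146484)
```

>>> {"api": "step_arm", "payload": {"series": [[27,38,0,0,0,0.124,0],[27,38,0,0,0,0.124,0],[27,38,0,0,0,0.124,0],[27,38,0,0,0,0.124,0],[27,38,0,0,0,0.124,0],[27,38,0,0,0,0.124,0],[27,38,0,0,0,0.124,0],[27,38,0,0,0,0.124,0],[27,38,0,0,0,0.124,0],[2,45,0,0,0,0.124,0],[2,45,0,0,0,0.124,0],[2,45,0,0,0,0.124,0],[2,45,0,0,0,0.124,0],[2,45,0,0,0,0.124,0],[2,45,0,0,0,0.124,0],[2,45,0,0,0,0.124,0],[2,45,0,0,0,0.124,0],[2,45,0,0,0,0.124,0],[2,45,0,0,0,0.124,0],[2,45,0,0,0,0.124,0]]}}

```text
clock: 2.1
tool_pos: [0.4696, 0.2479, 0.2385]
eef_rot: [0.161, 0.987, -0.0, -0.0]
contact_force: [0.7, -0.1, -0.3]
opening: 0.995
finger_force: 0.0
```

```bash
cat >> h.py <<'E'
from scipy.spatial.transform import Rotation as R
def st():
    s=r.get_state(); M=R.from_quat(s["eef_rot"]).as_matrix()
    print("t",round(s["clock"],2),"pos",(s["tool_pos"]*1000).round(1),"ydir",np.degrees(np.arctan2(M[1,1],M[0,1])).round(2),"tool z",M[:,2].round(4),"q",s["q"].round(2),"F",s["contact_force"].round(2),"open",round(s["opening"],3),"ff",round(s["finger_force"],1)); return s,M
E
python3 - <<'E'
from h import *
st()
im,d,K,P=snap("wrist"); cv2.imwrite("pics/w1.png",im); np.savez("w1.npz",im=im,d=d,K=K,P=P)
C=cloud(d,K,P); hsv=cv2.cvtColor(im,cv2.COLOR_BGR2HSV)
m=(hsv[...,0]>8)&(hsv[...,0]<30)&(hsv[...,2]>110)&(hsv[...,1]>40)&(abs(C[...,2]-.016)<.008)&(np.hypot(C[...,0]-.473,C[...,1]-.248)<.11)
print(np.median(C[m][:,2]),m.sum()); v,u=np.nonzero(m)
xy=np.array([ray(a,b,K,P,.016)[:2] for b,a in zip(v,u)])*1000
print(cv2.minAreaRect(xy.astype(np.float32)))
E
```

```text
t 2.1 pos [469.6 247.9 238.5] ydir 71.49 tool z [-3.e-04 -7.e-04 -1.e+00] q [-0.09  0.67 -0.82  1.83  0.61  0.91  0.06] F [ 0.68 -0.08 -0.28] open 0.995 ff 0.0
0.01523747431046929 10106
((473.9398193359375, 244.96768188476562), (57.399776458740234, 186.78138732910156), 71.2458724975586)
```

View pics/w1.png

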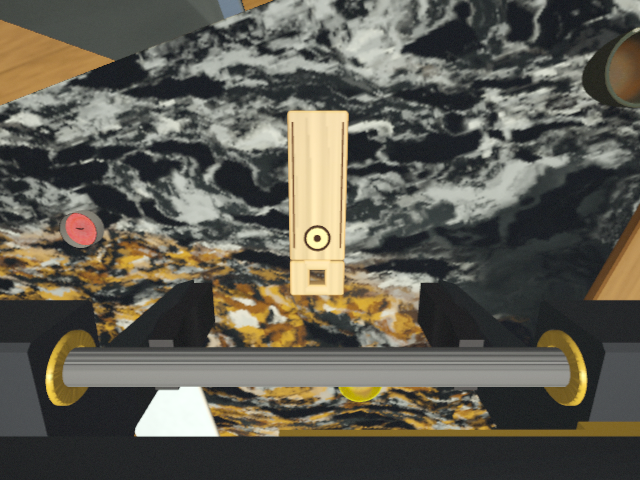

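The wrist view shows the board centred between the fingers, with its dot at (317,238) and hole at (317,277). I'll go down and grip it.

>>> {"api": "step_arm", "payload": {"series": [[4,-1,-45,0,0,-0.004,0],[0,0,-45,0,0,0,0],[0,0,-45,0,0,0,0],[0,0,-40,0,0,0,0],[0,0,-30,0,0,0,0],[0,0,-20,0,0,0,0],[0,0,-9,0,0,0,0],[0,0,0,0,0,0,0.3],[0,0,0,0,0,0,0.5],[0,0,0,0,0,0,0.6],[0,0,0,0,0,0,0.6],[0,0,0,0,0,0,0.6],[0,0,0,0,0,0,0.6],[0,0,0,0,0,0,0.6]], "force": 30}}

```text
clock: 3.55
tool_pos: [0.4745, 0.246, 0.0058]
eef_rot: [0.165, 0.986, 0.001, 0.001]
contact_force: [-0.7, -0.7, 6.4]
opening: 0.656
finger_force: 30.0
```

Run:
```python
from h import *
st()
```

```text
t 3.55 pos [474.5 246.    5.8] ydir 70.99 tool z [ 0.0018  0.0012 -1.    ] q [-0.29  1.   -0.47  1.96  1.06  0.45 -0.33] F [-0.72 -0.75  6.42] open 0.656 ff 30.0
```

>>> {"api": "step_arm", "payload": {"series": [[0,0,20,0,0,0,0.6],[0,0,40,0,0,0,0.6],[0,0,42,0,0,0,0.6],[23.4,-31.4,0,0,0,0.0304,0.6],[23.4,-31.4,0,0,0,0.0304,0.6],[23.4,-31.4,0,0,0,0.0304,0.6],[23.4,-31.4,0,0,0,0.0304,0.6],[23.4,-31.4,0,0,0,0.0304,0.6],[23.4,-31.4,0,0,0,0.0304,0.6],[23.4,-31.4,0,0,0,0.0304,0.6],[23.4,-31.4,0,0,0,0.0304,0.6],[0,0,0,-0.0078,-0.087,0,0.6],[0,0,0,-0.0078,-0.087,0,0.6],[0,0,0,-0.0078,-0.087,0,0.6],[0,0,0,-0.0078,-0.087,0,0.6],[0,0,0,0,0,0,0.6],[0,0,0,0,0,0,0.6]]}}

```text
clock: 5.25
tool_pos: [0.6626, -0.007, 0.1067]
eef_rot: [0.044, 0.985, -0.01, 0.166]
contact_force: [0.0, -0.4, -2.0]
opening: 0.656
finger_force: 30.0
```

```bash
cat >> h.py <<'E'
def fitboard(n,show=None):
    im,d,K,P=snap(n)
    if show: cv2.imwrite(show,im)
    C=cloud(d,K,P); hsv=cv2.cvtColor(im,cv2.COLOR_BGR2HSV)
    m=(hsv[...,0]>8)&(hsv[...,0]<30)&(hsv[...,2]>120)&(hsv[...,1]>40)&(hsv[...,1]<190)&(C[...,2]>.015)&(np.hypot(C[...,0]-.66,C[...,1])<.13)
    m=cv2.morphologyEx(m.astype(np.uint8),cv2.MORPH_OPEN,np.ones((3,3)))>0
    Q=C[m]; c=np.median(Q,0)
    for _ in range(4):
        A=np.c_[Q[:,:2],np.ones(len(Q))]; k=np.linalg.lstsq(A,Q[:,2],rcond=None)[0]; Q=Q[abs(A@k-Q[:,2])<.006]
    N=np.array([-k[0],-k[1],1]); N/=np.linalg.norm(N)
    b=np.array([1,0,k[0]]); b/=np.linalg.norm(b); e=np.cross(N,b); o=Q.mean(0)
    rc=cv2.minAreaRect((np.c_[(Q-o)@b,(Q-o)@e]*1000).astype(np.float32))
    cen=o+(b*rc[0][0]+e*rc[0][1])/1000
    box=[(o+(b*p[0]+e*p[1])/1000).round(4).tolist() for p in cv2.boxPoints(rc)]
    print(n,len(Q),"normal",N.round(3),"tilt",np.degrees(np.arccos(N[2])).round(1),"topcentre",cen.round(4),"size",np.round(rc[1],1),"box",box); return N,cen
E
python3 - <<'E'
from h import *
st()
fitboard("scene","pics/s2.png"); fitboard("side")
E
```

```text
t 5.25 pos [662.6  -7.  106.7] ydir 84.84 tool z [ 0.3255 -0.0347 -0.9449] q [ 0.2   0.87 -0.51  1.88  1.35  0.45  0.15] F [ 0.01 -0.42 -2.03] open 0.656 ff 30.0
scene 75 normal [ 0.415 -0.821  0.392] tilt 66.9 topcentre [0.6363 0.0054 0.1382] size [ 58.5 117.7] box [[0.6171, 0.0243, 0.1981], [0.6029, -0.0318, 0.0956], [0.6556, -0.0134, 0.0782], [0.6698, 0.0427, 0.1807]]
side 66 normal [ 0.095 -0.581  0.808] tilt 36.1 topcentre [ 0.6971 -0.0035  0.1284] size [97.1 13.1] box [[0.6517, -0.0207, 0.1214], [0.6581, -0.0296, 0.1142], [0.7424, 0.0138, 0.1355], [0.7361, 0.0227, 0.1426]]
```

View pics/s2.png

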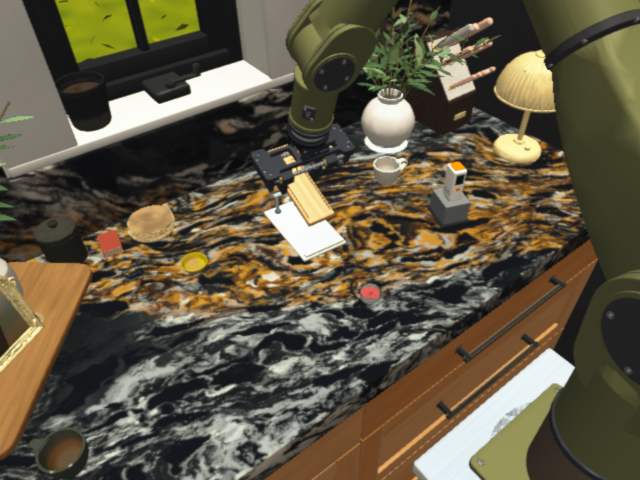

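The board is held tilted above the rest at about (308,200) in the scene view. I'll lower it.

>>> {"api": "step_arm", "payload": {"series": [[-1,1.5,-20,-0.001,-0.015,0,0.6],[0,0,-20,0,0,0,0.6],[0,0,-10,0,0,0,0.6],[0,0,-5,0,0,0,0.6],[0,0,-3,0,0,0,0.6],[0,0,0,0,0,0,0.6],[0,0,0,0,0,0,0.6]]}}

```text
clock: 6.05
tool_pos: [0.6622, -0.0055, 0.0492]
eef_rot: [0.045, 0.984, -0.01, 0.174]
contact_force: [-0.8, 0.1, -1.7]
opening: 0.651
finger_force: 30.0
```

Run:
```python
from h import *
st()
im,d,K,P=snap("wrist"); cv2.imwrite("pics/w2.png",im); np.savez("w2.npz",im=im,d=d,K=K,P=P)
```

```text
t 6.05 pos [662.2  -5.5  49.2] ydir 84.75 tool z [ 0.3419 -0.0346 -0.9391] q [ 0.17  0.96 -0.45  1.91  1.7   0.41 -0.19] F [-0.84  0.09 -1.65] open 0.651 ff 30.0
```

View pics/w2.png

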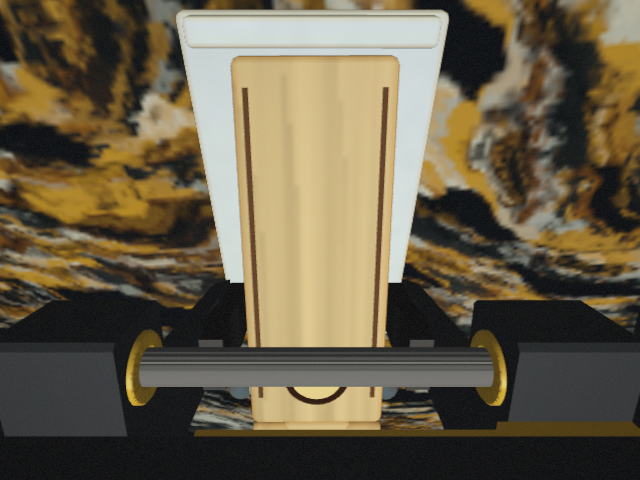

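The wrist view shows the board central on the white base, its plain end (row 57) just behind the lip (row 47). I'll lower it until it touches.

>>> {"api": "step_arm", "payload": {"series": [[0,0,-1.5,0,0,0,0.6],[0,0,-1.5,0,0,0,0.6],[0,0,0,0,0,0,0.6],[0,0,0,0,0,0,0.6]]}}

```text
clock: 6.5
tool_pos: [0.6618, -0.0054, 0.0458]
eef_rot: [0.044, 0.984, -0.01, 0.174]
contact_force: [1.3, -0.2, -0.4]
opening: 0.65
finger_force: 30.0
```

>>> {"api": "step_arm", "payload": {"series": [[0,0,-0.5,0,0,0,0.5],[0,0,0,0,0,0,0.3],[0,0,0,0,0,0,0.1],[0,0,0,0,0,0,0],[0,0,0,0,0,0,0],[0,0,0,0,0,0,0],[-4,0.4,10,0,0,0,0],[-10,1,28,0,0,0,0],[-15,1.5,42,0,0,0,0],[-15,1.5,42,0,0,0,0],[-15,1.5,42,0,0,0,0],[0,0,0,0,0,0,0]]}}

```text
clock: 7.7
tool_pos: [0.6034, 0.002, 0.2151]
eef_rot: [0.044, 0.983, -0.009, 0.178]
contact_force: [1.1, 0.2, 0.1]
opening: 0.999
finger_force: 0.0
```

Run:
```python
from h import *
st()
fitboard("scene"); fitboard("wrist","pics/w3.png"); fitboard("side")
```

```text
t 7.7 pos [603.4   2.  215.1] ydir 84.86 tool z [ 0.3488 -0.0333 -0.9366] q [ 0.23  0.63 -0.56  2.    1.12  0.46  0.3 ] F [1.1  0.18 0.08] open 0.999 ff 0.0
scene 2128 normal [-0.336  0.043  0.941] tilt 19.8 topcentre [ 0.6579 -0.0054  0.0551] size [ 59.9 190.7] box [[0.5658, -0.0275, 0.0232], [0.7446, -0.043, 0.0877], [0.75, 0.0167, 0.0869], [0.5712, 0.0322, 0.0224]]
wrist 1348 normal [-0.312  0.032  0.949] tilt 18.3 topcentre [ 0.6743 -0.009   0.0601] size [56.8 27.1] box [[0.6592, -0.0363, 0.0561], [0.6849, -0.0382, 0.0646], [0.6893, 0.0183, 0.0642], [0.6637, 0.0203, 0.0557]]
side 356 normal [-0.267 -0.196  0.944] tilt 19.3 topcentre [ 0.6667 -0.0079  0.0574] size [177.3  25.3] box [[0.5819, -0.0198, 0.031], [0.5899, -0.0437, 0.0283], [0.7514, 0.004, 0.0839], [0.7434, 0.0278, 0.0866]]
```

View pics/w3.png

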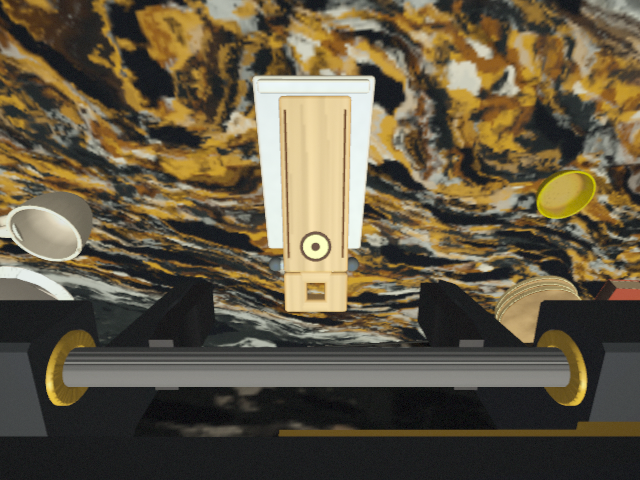

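The board leans well, with its dot at wrist pixel (316,245). I'll locate the dot, then move over to the meter.

Run:
```python
from h import *
for n,b in (("wrist",(300,230,333,262)),("scene",(270,185,330,225))):
    im,d,K,P=snap(n); 
    if n=="wrist":
        x0,y0,x1,y1=b; g=cv2.cvtColor(im,cv2.COLOR_BGR2GRAY)[y0:y1,x0:x1]
        m=(g<90).astype(np.uint8); k,l,s,c=cv2.connectedComponentsWithStats(m)
        i=min(range(1,k),key=lambda i:np.hypot(*(c[i]-[16,15]))); u,v=c[i]+[x0,y0]; print(u,v,s[i])
        for h in (.064,.066): print(ray(u,v,K,P,h).round(4))
        print(pt(u,v,d[int(round(v)),int(round(u))],K,P).round(4))
```

```text
310.0 237.0 [10  7  1  1  1]
[ 0.6719 -0.0141  0.064 ]
[ 0.6705 -0.0139  0.066 ]
[ 0.675  -0.0145  0.0597]
```

>>> {"api": "step_arm", "payload": {"series": [[-5,-20,5,0.0045,0.05,0,0],[-8,-35,0,0.0045,0.05,0,0],[-10,-40,0,0.0045,0.05,-0.04,0],[-14,-40,0,0.0045,0.05,-0.04,0],[-16,-40,0,0.0045,0.05,-0.04,0],[-16,-40,0,0.0045,0.05,-0.04,0],[-16,-40,0,0.0045,0.05,-0.04,0],[-16,-27,0,0,0,-0.04,0],[-13,0,0,0,0,-0.03,0],[0,0,0,0,0,0,0]]}}

```text
clock: 8.95
tool_pos: [0.4862, -0.2829, 0.2122]
eef_rot: [0.179, 0.984, -0.014, -0.005]
contact_force: [-0.4, 0.0, -0.2]
opening: 1.001
finger_force: 0.0
```

Run:
```python
from h import *
st()
im,d,K,P=snap("wrist"); cv2.imwrite("pics/w4.png",im); np.savez("w4.npz",im=im,d=d,K=K,P=P)
C=cloud(d,K,P); hsv=cv2.cvtColor(im,cv2.COLOR_BGR2HSV)
near=(d>0)&(np.hypot(C[...,0]-.4896,C[...,1]+.2795)<.06)
for nm,h in (("dock",.052),("cap",.131),("handle",.127)):
    m=near&(abs(C[...,2]-h)<(.005 if nm=="dock" else .004))
    if nm=="cap": m&=(hsv[...,1]>120)
    v,u=np.nonzero(m)
    if len(v)<20: print(nm,len(v)); continue
    xy=np.array([ray(a,b,K,P,h)[:2] for b,a in zip(v,u)])*1000
    print(nm,len(v),np.median(C[m][:,2]).round(4),cv2.minAreaRect(xy.astype(np.float32)))
```

```text
t 8.95 pos [ 486.2 -282.9  212.2] ydir 69.34 tool z [-0.0147 -0.0263 -0.9995] q [ 0.85  0.73 -0.74  1.77  0.64  0.91  1.03] F [-0.36  0.02 -0.24] open 1.001 ff 0.0
dock 2697 0.0513 ((489.50238037109375, -282.3224182128906), (55.85236358642578, 64.021484375), 69.09249114990234)
cap 1198 0.1283 ((488.8485412597656, -281.5742492675781), (20.64754295349121, 24.779043197631836), 69.7439193725586)
handle 2082 0.1277 ((488.77960205078125, -281.92236328125), (26.910629272460938, 34.65248489379883), 69.69913482666016)
```

View pics/w4.png

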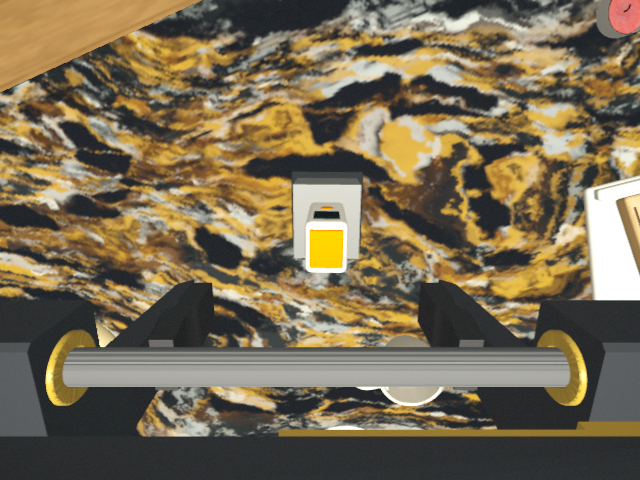

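The wrist view shows the orange cap at (327,247), aligned with the dock, with the display facing up in the image. I'll correct the tilt and go down, and find the dot in the fixed views at the same time.

>>> {"api": "step_arm", "payload": {"series": [[3,1,-20,0.026,-0.015,0,0],[0,0,-40,0,0,0,0],[0,0,-20,0,0,0,0],[0,0,0,0,0,0,0]]}}

```text
clock: 9.4
tool_pos: [0.4908, -0.2786, 0.1311]
eef_rot: [0.176, 0.984, 0.001, -0.0]
contact_force: [-0.7, 0.2, -0.4]
opening: 0.999
finger_force: 0.0
```

Run:
```python
from h import *
st()
N,c=fitboard("scene")
for n in ("scene","side"):
    im,d,K,P=snap(n); C=cloud(d,K,P)
    g=cv2.cvtColor(im,cv2.COLOR_BGR2GRAY); m=(g<110)&(np.linalg.norm(C-[.686,-.008,.066],axis=-1)<.018)
    Q=np.argwhere(m); 
    if not len(Q): print(n,"none"); continue
    (u,v),_=cv2.minEnclosingCircle(Q[:,::-1].astype(np.float32)); print(n,len(Q),u,v)
    hsv=cv2.cvtColor(im,cv2.COLOR_BGR2HSV)
    D=P[:3,:3]@np.array([(u-K[0,2])/K[0,0],-(v-K[1,2])/K[1,1],-1]); o=P[:3,3]
    print("mark",(o+D*(N@(c-o))/(N@D)).round(4), "medians", np.median(C[m],0).round(4))
    cv2.imwrite(f"pics/c_{n}.png",cv2.resize(im[int(v)-30:int(v)+30,int(u)-40:int(u)+40],None,fx=5,fy=5,interpolation=cv2.INTER_NEAREST))
a=cv2.imread("pics/c_scene.png");b=cv2.imread("pics/c_side.png")
if a is not None and b is not None: cv2.imwrite("pics/c.png",np.hstack([a,b]))
```

```text
t 9.4 pos [ 490.8 -278.6  131.1] ydir 69.69 tool z [-0.      0.0019 -1.    ] q [ 0.82  0.84 -0.67  1.83  0.75  0.74  0.95] F [-0.67  0.18 -0.42] open 0.999 ff 0.0
scene 2123 normal [-0.335  0.04   0.941] tilt 19.7 topcentre [ 0.6583 -0.0053  0.0552] size [ 59.5 191.4] box [[0.5658, -0.0267, 0.0232], [0.7452, -0.0432, 0.0877], [0.7508, 0.016, 0.0872], [0.5715, 0.0326, 0.0227]]
scene 2 292.0 194.5
mark [ 0.6869 -0.0083  0.0655] medians [ 0.6845 -0.0068  0.0676]
side 1 268.0 224.0
mark [ 0.686  -0.0078  0.0652] medians [ 0.6858 -0.0075  0.0658]
```

View pics/c.png

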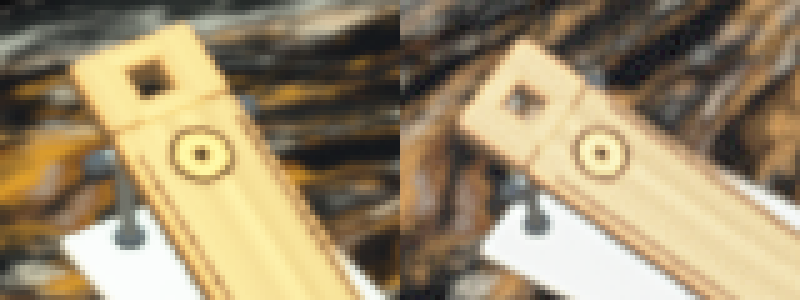

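Both crops show the dot at their centre, so the mark is at about (0.6865, -0.008, 0.0654). Next I'll go down and grip the meter.

>>> {"api": "step_arm", "payload": {"series": [[-1.8,-3.2,-20,0,0,0,0],[0,0,-25,0,0,0,0],[0,0,-13,0,0,0,0],[0,0,0,0,0,0,0.4],[0,0,0,0,0,0,0.6],[0,0,0,0,0,0,0.75],[0,0,0,0,0,0,0.85],[0,0,0,0,0,0,0.85],[0,0,0,0,0,0,0.85],[0,0,0,0,0,0,0.85],[0,0,0,0,0,0,0.85]], "force": 30}}

```text
clock: 10.65
tool_pos: [0.4904, -0.2827, 0.0762]
eef_rot: [0.178, 0.984, 0.001, 0.003]
contact_force: [1.1, 2.7, -2.1]
opening: 0.317
finger_force: 29.9
```

Run:
```python
from h import *
st()
```

```text
t 10.65 pos [ 490.4 -282.7   76.2] ydir 69.53 tool z [ 6.1e-03  5.0e-04 -1.0e+00] q [ 0.78  0.91 -0.59  1.86  0.84  0.63  0.88] F [ 1.07  2.74 -2.05] open 0.317 ff 29.9
```

>>> {"api": "step_arm", "payload": {"series": [[0,0,10,0,0,0,0.85],[0,0,25,0,0,0,0.85],[0,0,35,0,0,0,0.85],[0,0,45,0,0,0,0.85],[0,0,45,0,0,0,0.85],[0,0,0,0,0,0,0.85],[0,0,0,0,0,0,0.85]]}}

```text
clock: 11.35
tool_pos: [0.4897, -0.2843, 0.2372]
eef_rot: [0.178, 0.984, -0.001, 0.003]
contact_force: [-0.4, 0.7, -1.3]
opening: 0.308
finger_force: 29.9
```

Run:
```python
from h import *
st()
im,d,K,P=snap("scene"); a=im[60:260,360:560]; im2,_,_,_=snap("wrist")
cv2.imwrite("pics/c5.png",np.hstack([cv2.resize(a,(400,400)),cv2.resize(im2[150:400,190:440],(400,400))]))
```

```text
t 11.35 pos [ 489.7 -284.3  237.2] ydir 69.48 tool z [ 0.0059 -0.0029 -1.    ] q [ 0.89  0.71 -0.78  1.74  0.6   0.95  1.08] F [-0.43  0.72 -1.31] open 0.308 ff 29.9
```

View pics/c5.png

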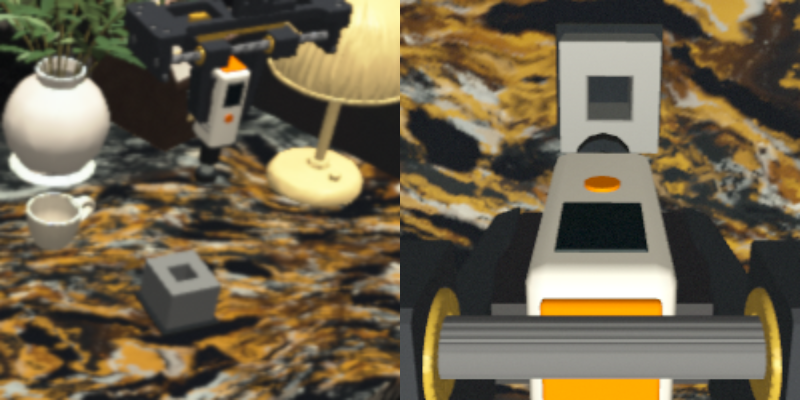

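>>> {"api": "step_arm", "payload": {"series": [[20.4,34.9,0,0,0,0.0336,0.85],[20.4,34.9,0,0,0,0.0336,0.85],[20.4,34.9,0,0,0,0.0336,0.85],[20.4,34.9,0,0,0,0.0336,0.85],[20.4,34.9,0,0,0,0.0336,0.85],[20.4,34.9,0,0,0,0.0336,0.85],[20.4,34.9,0,0,0,0.0336,0.85],[20.4,34.9,0,0,0,0.0336,0.85],[0,0,0,-0.007,-0.0853,0,0.85],[0,0,0,-0.007,-0.0853,0,0.85],[0,0,0,-0.007,-0.0853,0,0.85],[0,0,-20,-0.007,-0.0853,0,0.85],[0,0,-30,0,0,0,0.85],[0,0,-20,0,0,0,0.85],[0,0,0,0,0,0,0.85],[0,0,0,0,0,0,0.85],[0,0,0,0,0,0,0.85]]}}

```text
clock: 13.15
tool_pos: [0.6536, -0.0043, 0.1667]
eef_rot: [0.044, 0.984, -0.006, 0.173]
contact_force: [0.3, -0.6, -1.8]
opening: 0.317
finger_force: 29.9
```

```bash
cat >> h.py <<'E'
def goal(g):
    s,M=st(); n=np.array([-.340,.031,.940]); n/=np.linalg.norm(n); T=np.array([686.5,-8,65.4])+(69.2+g)*n
    z=M[:,2]; print("move",(T-s["tool_pos"]*1000).round(1),"turn",np.cross(z,-n).round(4),"gap",((s["tool_pos"]*1000-np.array([686.5,-8,65.4]))@n-69.2).round(2))
E
python3 - <<'E'
from h import *
goal(10)
fitboard("scene","pics/s6.png"); a=cv2.imread("pics/s6.png")
im,_,_,_=snap("side"); b=im[150:300,190:340]
cv2.imwrite("pics/c6.png",np.hstack([cv2.resize(a[110:260,220:370],(400,400)),cv2.resize(b,(400,400))]))
E
```

```text
t 13.15 pos [653.6  -4.3 166.7] ydir 84.94 tool z [ 0.3401 -0.0267 -0.94  ] q [ 0.2   0.75 -0.5   1.89  1.14  0.44  0.34] F [ 0.28 -0.62 -1.81] open 0.317 ff 29.9
move [  6.   -1.3 -26.8] turn [-0.0041  0.0001 -0.0015] gap 37.28
scene 543 normal [-0.298 -0.102  0.949] tilt 18.4 topcentre [ 0.6618 -0.0067  0.0566] size [190.   29.9] box [[0.5705, -0.0137, 0.0271], [0.5779, -0.0427, 0.0263], [0.7531, 0.0003, 0.086], [0.7457, 0.0293, 0.0868]]
```

View pics/c6.png

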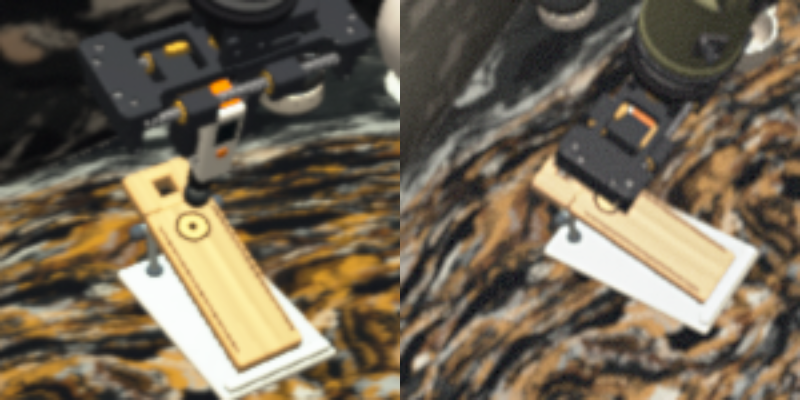

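The foot hovers over the dot. I'll close in along the board's normal.

>>> {"api": "step_arm", "payload": {"series": [[3,-0.6,-13,-0.004,0,0,0.85],[3,-0.6,-13,0,0,0,0.85],[1.4,0,-4,0,0,0,0.85],[0,0,0,0,0,0,0.85],[0,0,0,0,0,0,0.85]]}}

```text
clock: 13.75
tool_pos: [0.6608, -0.0056, 0.1368]
eef_rot: [0.043, 0.984, -0.008, 0.173]
contact_force: [0.7, -0.3, -1.1]
opening: 0.317
finger_force: 29.9
```

Run:
```python
from h import *
goal(0)
im,d,K,P=snap("scene"); im2,_,_,_=snap("wrist")
cv2.imwrite("pics/c7.png",np.hstack([cv2.resize(im[140:240,245:345],(400,400),interpolation=cv2.INTER_CUBIC),cv2.resize(im2[0:400,120:520],(400,400))]))
```

```text
t 13.75 pos [660.8  -5.6 136.8] ydir 84.94 tool z [ 0.3403 -0.0306 -0.9398] q [ 0.17  0.8  -0.44  1.89  1.23  0.39  0.25] F [ 0.71 -0.34 -1.06] open 0.317 ff 29.9
move [ 2.1 -0.3 -6.4] turn [-0.0003  0.0003 -0.0001] gap 6.75
```

View pics/c7.png

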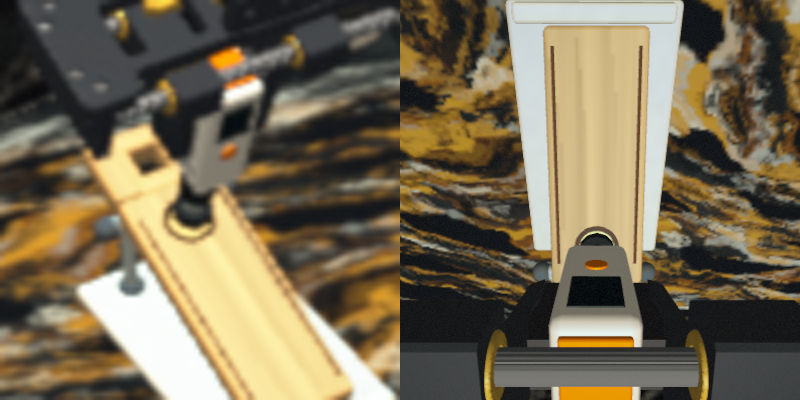

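The foot sits concentric over the ring, about 6 mm off. I'll ease onto it while watching the force.

>>> {"api": "step_arm", "payload": {"series": [[0.7,-0.1,-1.9,0,0,0,0.85],[0.7,-0.1,-1.9,0,0,0,0.85],[0.3,0,-0.9,0,0,0,0.85],[0,0,0,0,0,0,0.85],[0,0,0,0,0,0,0.85]]}}

```text
clock: 14.35
tool_pos: [0.6621, -0.0059, 0.1313]
eef_rot: [0.043, 0.984, -0.008, 0.173]
contact_force: [0.2, 0.4, -1.5]
opening: 0.314
finger_force: 29.9
```

>>> {"api": "step_arm", "payload": {"series": [[0.7,-0.1,-1.9,0,0,0,0.85],[0,0,0,0,0,0,0.85],[0,0,0,0,0,0,0.85]]}}

```text
clock: 14.65
tool_pos: [0.663, -0.0059, 0.1296]
eef_rot: [0.043, 0.984, -0.008, 0.173]
contact_force: [-0.3, 0.4, -0.4]
opening: 0.316
finger_force: 29.9
```

>>> {"api": "step_arm", "payload": {"series": [[0.7,-0.1,-1.9,0,0,0,0.85],[0,0,0,0,0,0,0.85],[0,0,0,0,0,0,0.85]]}}

```text
clock: 14.95
tool_pos: [0.6637, -0.006, 0.1277]
eef_rot: [0.043, 0.984, -0.008, 0.173]
contact_force: [-0.3, 0.5, 1.7]
opening: 0.313
finger_force: 29.9
```

Run:
```python
from h import *
goal(-4)
```

```text
t 14.95 pos [663.7  -6.  127.7] ydir 84.95 tool z [ 0.3395 -0.0308 -0.9401] q [ 0.16  0.82 -0.42  1.89  1.26  0.38  0.23] F [-0.31  0.47  1.74] open 0.313 ff 29.9
move [ 0.7 -0.  -1. ] turn [-0.0002 -0.0005 -0.0001] gap -2.83
```

>>> {"api": "step_arm", "payload": {"series": [[0.2,0,-0.6,0,0,0,0.85],[0,0,0,0,0,0,0.85],[0,0,0,0,0,0,0.85],[0,0,0,0,0,0,0.85]]}}

```text
clock: 15.35
tool_pos: [0.6639, -0.006, 0.1271]
eef_rot: [0.043, 0.984, -0.008, 0.173]
contact_force: [-0.6, 0.1, 1.3]
opening: 0.316
finger_force: 29.9
```

Run:
```python
from h import *
goal(-4)
F=[]
for i in range(5):
    im,d,K,P=snap("scene"); F.append(r.get_state()["contact_force"])
print(np.mean(F,0).round(2)); fitboard("scene"); im2,_,_,_=snap("wrist")
cv2.imwrite("pics/c8.png",np.hstack([cv2.resize(im[140:240,245:345],(400,400),interpolation=cv2.INTER_CUBIC),cv2.resize(im2[0:400,120:520],(400,400))]))
```

```text
t 15.35 pos [663.9  -6.  127.1] ydir 84.95 tool z [ 0.3395 -0.0308 -0.9401] q [ 0.16  0.82 -0.42  1.89  1.26  0.38  0.23] F [-0.59  0.14  1.26] open 0.316 ff 29.9
move [ 0.5  0.  -0.4] turn [-0.0002 -0.0005 -0.0001] gap -3.45
[-0.38  0.36  1.83]
scene 86 normal [-0.13  -0.398  0.908] tilt 24.8 topcentre [ 0.654  -0.0046  0.0542] size [126.    6.7] box [[0.597, -0.0253, 0.037], [0.6, -0.0309, 0.035], [0.711, 0.0162, 0.0715], [0.708, 0.0218, 0.0735]]
```

View pics/c8.png

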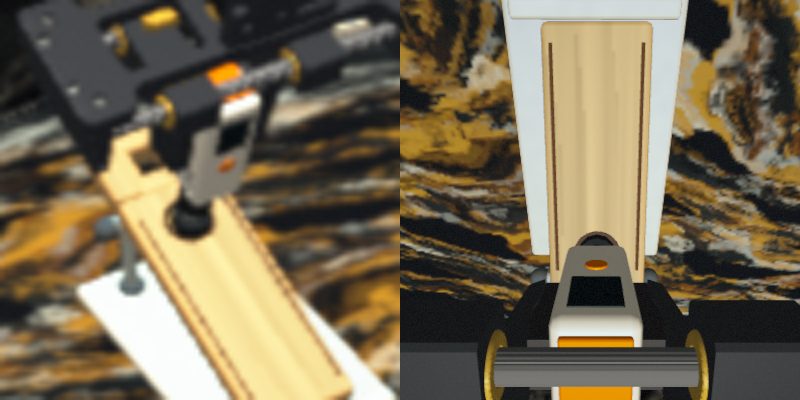

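The foot presses squarely inside the ring with about 3 N, and the board hasn't moved. I'll hand it in.

```bash
python3 -c "
from plant import r
print(r.finish_job())"
```

```text
the job is handed in; nothing more can be done
None
```

I handed the job in with the board leaning on the rest and let go, and the gripped meter's foot square on the dot at about 3 N, roughly half-way in; no verdict came back.

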